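# Push a carton through the parcel sizing gate

## Task

Push the flat carton lengthwise along the bench through the narrow sizing gate, between its two posts, and on until its leading end rests square against the end stop behind them. Only push it with the fingers, at a steady controlled pace, and keep it flat on the bench: do not pick it up, tip it or fling it. Leave the other things on the bench where they are.

Things in the scene. Friction and masses are not known exactly. Their poses are not given: they have to be found in the camera images.
- carton: The part to push: a closed flat cardboard carton with a pale tape strip lengthwise over its top and a small white label, 110 mm long (its x) x 90 mm wide (its y) x 36 mm high, 0.2 to 0.45 kg, loose on the bench. Origin at the centre of its underside; z up. Either end may lead.
- gate: Fixed sizing gate: two round steel posts, 28 mm across, 40 mm high, 96 mm clear between them (carton plus 3 mm a side). Origin on the bench (height 0) midway between the posts; x is the way the carton goes through, y runs from post to post (post axes at y +62 and -62 mm), z up. Each post has a 4 mm thick foot outside the gap (x -30 to 30, |y| 56 to 102 mm). The carton starts on the -x side.
- gate_stop (a point): Middle of the foot of the end stop's face (the side towards the posts), on the bench: 170 mm along the gate's x from its origin, same axes as the gate. The stop is a fixed grey bar 130 mm wide along y, 34 mm high; a carton resting square against it has its centre 55 mm before this point, wholly past the posts.
- tape_roll: Bystander: loose roll of clear packing tape lying flat, 84 mm across, 30 mm high; origin at the centre of its underside.
- stamp: Bystander: loose dark wooden hand stamp standing upright, 38 mm across, 69 mm high; origin at the centre of its underside.
- stapler: Bystander: loose black stapler, 130 x 34 mm, 60 mm high, long along its x; origin at the centre of its underside.
- small_box: Bystander: loose small cube-like cardboard box, 62 x 62 mm, 70 mm high (the carton to push is the flat one); origin at the centre of its underside.
- glue: Bystander: loose white glue bottle standing upright, 44 mm across, 105 mm high; origin at the centre of its underside.
- marker: Bystander: loose flat marker lying along its x, 115 x 17 mm, 14 mm high; origin at the centre of its underside.
Mind the look-alikes: they are no part of the job. Leave any green look-alike of the carton alone.

How it is judged:
On the way:
1. the carton, flat on the bench, is in the gap between the two posts (x of carton in the frame of gate between -0.03 and 0.03 m and y of carton in the frame of gate between -0.012 and 0.012 m and height (world z) of carton below 0.008 m and angle between the x axis of carton and the x axis of gate, either way round below 0.2 rad), for 0.05 s.
At the end, for the whole second after the job is handed in: The carton lies flat and at rest behind the posts with its leading end within 8 mm of the end stop, square to it within 0.1 rad and within 30 mm of the gate's centre line, having passed between the posts (x of carton in the frame of gate between 0.107 and 0.119 m and y of carton in the frame of gate between -0.03 and 0.03 m and angle between the x axis of carton and the x axis of gate, either way round below 0.1 rad and angle between carton's own z axis and vertical below 0.05 rad and height (world z) of carton below 0.006 m and linear speed of carton below 0.01 m/s); the robot touches nothing.
It fails at once if the carton is lifted off the bench or tipped (height (world z) of carton above 0.012 m or angle between carton's own z axis and vertical above 0.2 rad).
It fails at once if the carton is flung (faster than 0.5 m/s) (linear speed of carton above 0.5 m/s).
It fails at once if another thing on the bench is moved by more than 20 mm or tipped over (distance of any of tape_roll, stamp, stapler, small_box, glue, marker from where it was at the start of the episode above 0.02 m or angle between any of tape_roll, stamp, stapler, small_box, glue, marker's own z axis and vertical above 0.4 rad).
It also fails if it takes over 72 s, if anything falls off the work surface, if the arm or the gripper's body presses on something with over 40 N, if the wrist force passes 120 N, or if a joint passes its speed limit or range.

## Robot

A 7-joint arm with a two-finger parallel gripper is mounted at the origin on the work surface. World frame = base frame: x ahead of the robot, y to its left, z up, the work surface at z = 0. Lengths are in m, angles in rad, forces in N, time in s.
With the tool pointing down it reaches from about 0.425 to 0.875 m from the base axis. Payload 4.7 kg.
Tool frame: the origin (TCP) lies on the centre line of the jaws, within the pads' length; the fingertips stand ahead of it and the grasp point (between the pads) lies 2 mm behind it (nose_length is the z of the fingertips in the tool frame, in m); z points along the fingers, y is the line along which they close (so a half turn about z gives the same grasp; the last joint's range is limited). The gripper opens to 87 mm and grips with 3 to 60 N. Pads are 19 mm wide; open, the fingers measure 117 mm over their backs; the gripper's body (75 mm by 190 mm) begins 51 mm behind the grasp point.
Start: joints at [1.12, 0.321, -0.07, 1.45, 0.023, 1.371, -0.057], TCP at [0.291, -0.581, 0.24] pointing down, gripper open.
Joint ranges: [-2.86, 2.86], [-0.3, 2.09], [-1.38, 1.24], [0.06, 2.45], [-1.56, 4.7], [0.09, 2.05], [-2.69, 2.69]. Speed limits (rad/s): [2.57, 2.57, 3.14, 3.14, 3.14, 3.14, 3.14].

## Interface

Orientations are given as a rotation vector (axis times angle).
In Python, from bench import * gives the robot as it stands.
- The arm moves only by the tool send_rows, never from a script. Its arguments are lists of equal length, an entry for each row: "xyz": the shift along the tool's x, y, z in mm, a list of three; "dr": the turn, a rotation vector about the tool's x, y, z in rad, a list of three. A call has exactly 10 rows; each row is the pose to reach, as a shift and turn from the pose commanded when the call began, along the tool's axes at that moment; what a row does not reach only later rows make up. A row lasts 1/12 s, in which the tool goes at most 41.7 mm and 7.16 degrees, less where a joint would pass 70% of its speed; a pose out of reach is approached as far as the arm can. A call with a gripper value outside its range is refused whole. "jaw" is the finger opening in mm, from 0 to 87, set as the call begins (left out, the last holds). The fingers move at their own pace and stop on an object; "grip_force" is the grip in N (left out, the last holds). Time passes only in rows, so rows that repeat a pose let the fingers close, or fill a call up. It gives the time, the measured TCP pose, the force, the opening and the grip force at its end, in the units of the state.
- get_state(): the state, without advancing time (a new reading comes with each control period).
- get_image(name): name is "scene" or "top" or "wrist"; returns the picture (480x640x3 uint8, red, green, blue); there is no depth.
- calibration(name): a dict with "vfov" (degrees; the focal length in pixels is half the picture's height over the tangent of half this angle, whatever the lens; pixels are square), "cx", "cy" (the principal point, pixels), "rvec" (rotation vector, rad) and "tvec" (3), from world to camera coordinates, as OpenCV has them; the wrist camera has in their place "hand_eye" (4x4, takes a point from camera to tool coordinates, whose origin is the TCP and whose axes are the flange's). Camera axes: x right, y down, z forward; pixel columns grow to the right and rows downward; lengths in m; the calibration is good to about 2 mm. A picture is of the moment at which its call begins: read the wrist's pose just before it. calibration takes no time and is no camera call.
- close_job(): hands the job in; it is judged then, once.
The state is a dict: "time": time; "joint_positions": joint angles; "qd": joint speeds; "joint_torque": joint torques, N m; "position": TCP position; "tool_rot": TCP orientation; "ft_force": force on the tool from outside, world axes, zero at the start; "torque": the same for the moment, N m; "grip_width": opening from 0.0 (shut) to 1.0 (fully open); "grip_force": force on a finger pad.
Only numpy, scipy, OpenCV 4.12 (cv2) and the standard library are available. Lean on these libraries where they do the work, as an engineer would, in place of code of your own. Each camera call takes 0.05 s, during which the arm holds its last target. There are 200 camera calls.

## Working session

There is one attempt and no reset: what is moved stays moved. The work goes in short steps, Python scripts to look and compute and a tool call to move; the robot and the scene stay as the last step left them, time stands still between calls to the robot, and variables do not carry over. Pictures are saved under pics/ and viewed, at most 10 in all, crops included, and the job is handed in when it is done.

Besides the shell and the picture viewer there is one more tool, called after ">>>" as a command line: name --argument value ..., lists and objects as JSON in quotes. send_rows: Moves the arm, as the interface text tells. Its arguments: {"type":"object","properties":{"xyz":{"type":"array"},"dr":{"type":"array"},"jaw":{"type":"number"},"grip_force":{"type":"number"}},"required":["xyz","dr"]}

```bash
mkdir -p pics
python3 - <<'E'
from bench import *
import cv2
for n in("top","scene"):
    cv2.imwrite(f"pics/{n}0.png",get_image(n)[:,:,::-1]); print(n,calibration(n))
s=get_state();print(s);print(calibration("wrist"))
try: print(nose_length)
except Exception as e: print(e)
E
ls
```

```text
top {'vfov': 44.307747411749446, 'cx': 312.06407482199535, 'cy': 237.570346396319, 'rvec': array([ 2.18583298, -2.15050098,  0.15058158]), 'tvec': array([8.41762307e-04, 5.44912492e-01, 1.09218720e+00])}
scene {'vfov': 50.40300760107455, 'cx': 309.32267802264664, 'cy': 241.16922958484344, 'rvec': array([ 2.00624053,  1.68314514, -0.54819173]), 'tvec': array([-0.11478268, -0.43761514,  1.41406876])}
{'time': 0.1, 'joint_positions': array([ 1.12009197,  0.32173653, -0.07005844,  1.45152531,  0.02263551,
        1.37080446, -0.05689469]), 'qd': array([-1.70412006e-03, -1.79503938e-03,  2.46999453e-04, -1.97429139e-03,
       -2.71989929e-03, -4.73855509e-05,  8.51261036e-04]), 'joint_torque': array([-1.53230934e-05, -4.92569518e+01, -4.05432070e-01, -3.13398242e+01,
       -6.41608355e-02,  3.94974451e-02,  9.80942559e-05]), 'position': array([ 0.29108997, -0.58066812,  0.23859259]), 'tool_rot': array([-3.05556559e+00, -7.23210894e-01,  8.15192245e-04]), 'ft_force': array([ 0.33698728,  0.38981131, -0.36544223]), 'torque': array([-0.01216309,  0.02558076,  0.01000391]), 'grip_force': 0.0, 'grip_width': 0.9991546233584316}
{'vfov': 66.45907501282456, 'cx': 311.5346077391223, 'cy': 236.26749092345173, 'hand_eye': array([[-4.43703378e-04, -9.55415876e-01, -2.95263114e-01,
         8.15838133e-02],
       [ 9.99999667e-01, -2.21773900e-04, -7.85119828e-04,
        -2.44242371e-04],
       [ 6.84634296e-04, -2.95263364e-01,  9.55415657e-01,
        -1.45638078e-01],
       [ 0.00000000e+00,  0.00000000e+00,  0.00000000e+00,
         1.00000000e+00]])}
0.017
pics
```

View pics/top0.png

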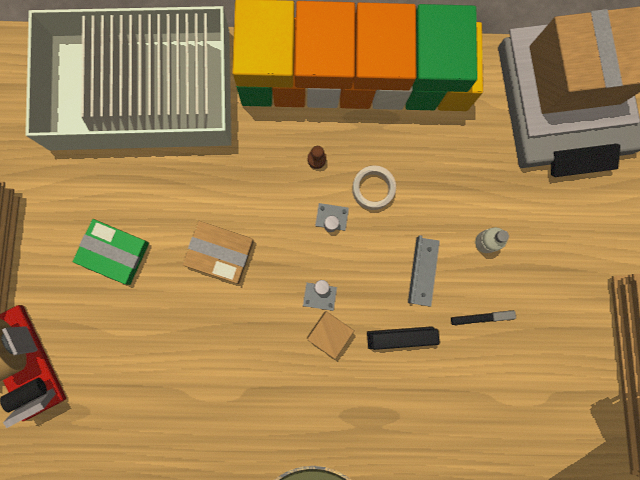

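View pics/scene0.png

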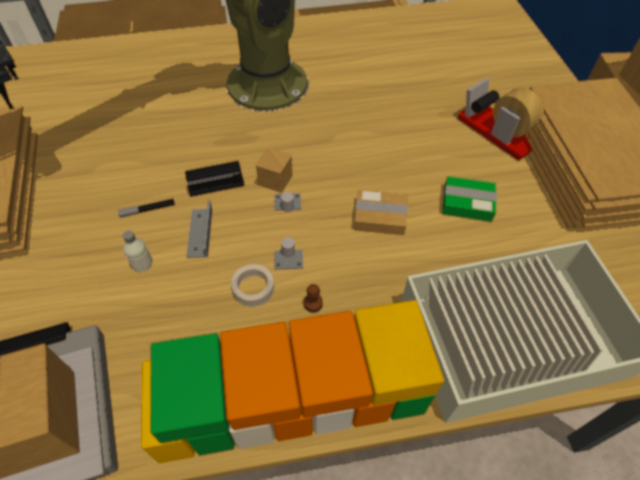

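The brown carton is at about (219,253) in the top view. The green look-alike at (111,251) is to be left alone. The posts are at (332,222) and (321,287), and the stop bar is at (424,271). The small box (330,335) and the big brown box on the scale (600,50) are also brown but not flat. Next I'll measure these and confirm with a crop.

```bash
cat > h.py <<'E'
from bench import *
import cv2, numpy as np
from scipy.spatial.transform import Rotation as R
def ray(n,uv,z):
    c=calibration(n); f=240/np.tan(np.radians(c["vfov"])/2)
    M=cv2.Rodrigues(c["rvec"])[0]; o=-M.T@c["tvec"]
    uv=np.atleast_2d(uv).astype(float)
    d=np.c_[(uv[:,0]-c["cx"])/f,(uv[:,1]-c["cy"])/f,np.ones(len(uv))]@M
    return (o+d*((z-o[2])/d[:,2])[:,None])[:,:2]
def blob(m,lo,hi):
    # largest contour in window lo..hi
    w=np.zeros_like(m); w[lo[1]:hi[1],lo[0]:hi[0]]=m[lo[1]:hi[1],lo[0]:hi[0]]
    c,_=cv2.findContours(w,cv2.RETR_EXTERNAL,cv2.CHAIN_APPROX_NONE)
    return max(c,key=cv2.contourArea)[:,0]
E
python3 - <<'E'
from h import *
im=get_image("top"); 
crop=im[190:360,170:450]; cv2.imwrite("pics/c0.png",cv2.resize(crop,None,fx=2.8,fy=2.8,interpolation=cv2.INTER_CUBIC)[:,:,::-1])
print(ray("top",[(332,220),(321,287)],.04), ray("top",[(424,271)],.034))
E
```

```text
[[ 0.578296   -0.02759667]
 [ 0.45077721 -0.00833802]] [[ 0.48441104 -0.20393458]]
```

View pics/c0.png

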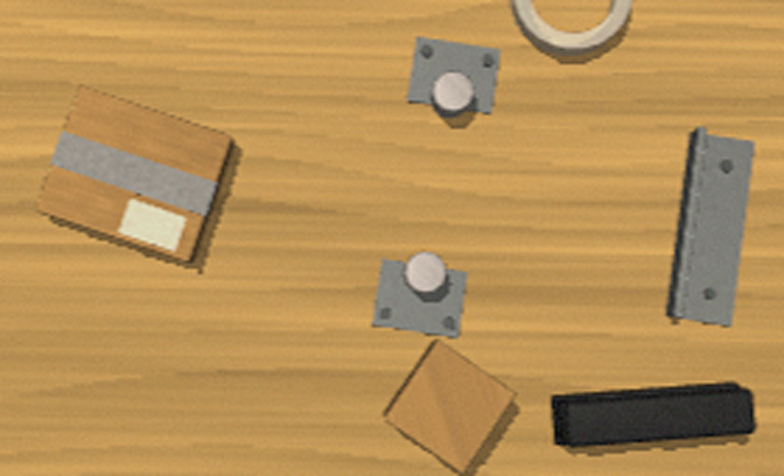

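Run:
```python
from h import *
P=lambda l:np.array(l)/2.8+[170,190]-0.3
c=ray("top",P([(80,87),(233,138),(193,263),(40,212)]),.036)
print(c, np.linalg.norm(c-np.roll(c,-1,0),axis=1))
p=ray("top",P([(453,91),(426,271)]),.04)
print(p,np.linalg.norm(p[0]-p[1]))
o=p.mean(0); y=(p[0]-p[1]);y/=np.linalg.norm(y); x=np.array([y[1],-y[0]])
print("gate",o,"x",x,"ang",np.arctan2(x[1],x[0]))
s=ray("top",P([(694,128),(668,316)]),0); print("stop in gate",[( (q-o)@x,(q-o)@y) for q in s])
cc=c.mean(0); ax=(c[1]+c[2]-c[0]-c[3]);
print("carton",cc,"in gate",(cc-o)@x,(cc-o)@y,"yaw rel",np.arctan2(ax@y,ax@x))
for n,uv,z in(("stamp",(317,160),.0),("tape",(374,188),.02),("sbox",(330,334),.07),("glue",(490,242),.05),("stapler",(403,338),.06)):
    q=ray("top",[uv],z)[0]; print(n,q,(q-o)@x,(q-o)@y)
st=get_state(); print(R.from_rotvec(st["tool_rot"]).as_matrix())
```

```text
[[0.57281715 0.22669466]
 [0.53975585 0.12202802]
 [0.45479239 0.14654767]
 [0.48738108 0.25026518]] [0.10976409 0.08843078 0.10871681 0.08862782]
[[ 0.57404643 -0.02666413]
 [ 0.45176508 -0.00990838]] 0.1234239973426453
gate [ 0.51290575 -0.01828625] x [-0.13575763 -0.99074208] ang -1.7069744599618162
stop in gate [(np.float64(0.1729390640628978), np.float64(0.06789150840079389)), (np.float64(0.1720651267574954), np.float64(-0.06538258562265585))]
carton [0.51368662 0.18638388] in gate -0.20288132469829234 -0.02701189891519954 yaw rel -0.16902190145517673
stamp [0.70488274 0.00164121] -0.04580531358575447 0.18749436914544307
tape [ 0.64601286 -0.11004822] 0.07284213487609205 0.14433219937835354
sbox [ 0.36511478 -0.02473402] 0.026451822359140766 -0.14554740369247923
glue [ 0.54018686 -0.32610606] 0.3012664125991539 0.06881742149004874
stapler [ 0.35937878 -0.158978  ] 0.16023169596284417 -0.1330056594692945
[[ 8.93917504e-01  4.48230959e-01 -7.09697899e-04]
 [ 4.48231514e-01 -8.93916645e-01  1.24156818e-03]
 [-7.79014692e-05 -1.42796849e-03 -9.99998977e-01]]
```

Brown is confirmed as the target: it is flat, with a tape strip and a white label. In the gate frame the carton sits at (-203, -27) mm with yaw -0.17.

The plan has two steps:
1. Push its -y side with two open fingers, which squares and centres it.
2. Push its trailing end through the gate.

```bash
cat >> h.py <<'E'
O=np.array([.5129,-.0183]); GX=np.array([-.1358,-.9907]); GY=np.array([.9907,-.1358]); GA=-1.707
def w(gx,gy): return O+GX*gx+GY*gy
def plan(*tg):
    """targets (xy world, z, yaw of tool y): shifts in the present tool frame, mm, and turn about tool z"""
    s=get_state(); M=R.from_rotvec(s["tool_rot"]).as_matrix(); p=s["position"]
    print("t",round(s["time"],2),"gate",np.round([(p[:2]-O)@GX*1e3,(p[:2]-O)@GY*1e3,p[2]*1e3],1),"yaw y",round(np.arctan2(M[1,1],M[0,1]),4),"tilt",np.round(M[2,:2],4),"F",np.round(s["ft_force"],1),"w",s["grip_width"])
    for xy,z,a in tg:
        d=(a-np.arctan2(M[1,1],M[0,1])+np.pi)%(2*np.pi)-np.pi
        print(np.round(M.T@(np.r_[xy,z]-p)*1e3,1),"turn",round(-d,4))
E
python3 -c "
from h import *
plan(((.5,-.25),.24,.1),(w(-.203,-.105),.24,GA+np.pi))"
```

```text
t 0.15 gate [ 587.3 -143.3  238.7] yaw y -1.106 tilt [-0.0001 -0.0014] F [-0.4 -0.1 -0.2] w 1.0013729958113833
[ 334.9 -202.    -1. ] turn -1.206
[ 4.785e+02 -6.302e+02 -4.000e-01] turn -2.5406
```

>>> send_rows --xyz '[[33.5,-20,0],[67,-40,0],[100.5,-60,0],[134,-80,0],[167.5,-101,0],[201,-121,0],[234.5,-141,0],[268,-161,0],[301,-181,0],[335,-202,0]]' --dr '[[0,0,-0.12],[0,0,-0.24],[0,0,-0.36],[0,0,-0.48],[0,0,-0.6],[0,0,-0.72],[0,0,-0.84],[0,0,-0.96],[0,0,-1.08],[0,0,-1.2]]' --jaw 70

```text
time: 0.98
position: [0.5006, -0.2489, 0.2395]
tool_rot: [2.108, 2.329, -0.001]
ft_force: [1.3, -0.7, -0.2]
grip_width: 0.808
grip_force: 0.0
```

```bash
python3 -c "
from h import *
plan((w(-.203,-.108),.2,GA+np.pi))"
```

```text
t 0.98 gate [230.1  19.2 239.5] yaw y 0.0994 tilt [-0.0005 -0.0003] F [ 1.3 -0.7 -0.2] w 0.8075267047425347
[450.8 -22.5  39.3] turn -1.3352
```

>>> send_rows --xyz '[[40,-2,0],[80,-4,0],[120,-6,0],[160,-8,0],[200,-10,5],[240,-12,10],[280,-14,15],[320,-16,20],[360,-18,30],[400,-20,39]]' --dr '[[0,0,-0.12],[0,0,-0.24],[0,0,-0.36],[0,0,-0.48],[0,0,-0.6],[0,0,-0.72],[0,0,-0.84],[0,0,-0.96],[0,0,-1.08],[0,0,-1.2]]'

```text
time: 1.82
position: [0.4421, 0.1477, 0.2004]
tool_rot: [0.425, 3.111, -0.001]
ft_force: [0.6, 0.2, -1.3]
grip_width: 0.805
grip_force: 0.0
```

```bash
python3 -c "
from h import *
plan((w(-.203,-.108),.06,GA+np.pi))"
```

```text
t 1.82 gate [-154.8  -92.6  200.4] yaw y 1.2995 tilt [-0.0014 -0.0005] F [ 0.6  0.2 -1.3] w 0.8047349203813712
[ 21.9  45.7 140.3] turn -0.1351
```

>>> send_rows --xyz '[[6,12,0],[12,24,0],[18,36,10],[22,46,30],[22,46,50],[22,46,70],[22,46,90],[22,46,110],[22,46,130],[22,46,140]]' --dr '[[0,0,-0.07],[0,0,-0.135],[0,0,-0.135],[0,0,-0.135],[0,0,-0.135],[0,0,-0.135],[0,0,-0.135],[0,0,-0.135],[0,0,-0.135],[0,0,-0.135]]'

```text
time: 2.65
position: [0.4327, 0.1956, 0.0582]
tool_rot: [-0.222, -3.13, 0.002]
ft_force: [-0.3, -0.1, 0.1]
grip_width: 0.801
grip_force: 0.0
```

```bash
python3 -c "
from h import *
plan((w(-.203,-.108),.032,GA+np.pi),(w(-.203,-.0545),.032,GA+np.pi))
cv2.imwrite('pics/s1.png',cv2.resize(get_image('scene')[130:290,200:520],None,fx=2.4,fy=2.4)[:,:,::-1])"
```

```text
t 2.65 gate [-201.  -108.5   58.2] yaw y 1.4291 tilt [ 0.0032 -0.0014] F [-0.3 -0.1  0.1] w 0.801206196818564
[-0.6  2.  26.2] turn -0.0055
[-54.1   2.3  26. ] turn -0.0055
```

View pics/s1.png

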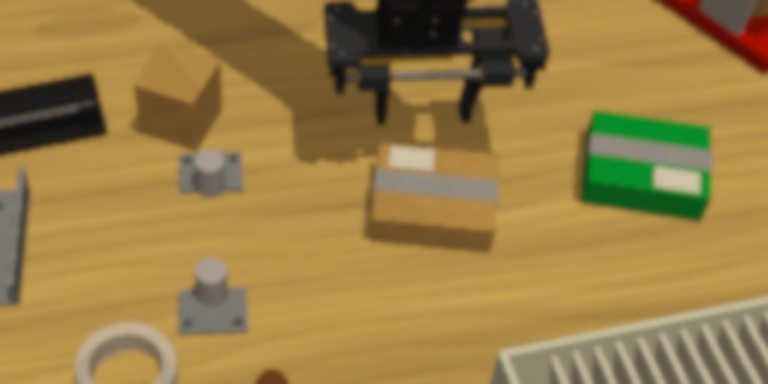

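The picture shows both fingers, at (383,110) and (468,110), just behind the carton's near side. Now I'll lower them and push slowly.

>>> send_rows --xyz '[[0,2,9],[0,2,18],[0,2,26],[-4,2,26],[-8,2,26],[-12,2,26],[-16,2,26],[-20,2,26],[-24,2,26],[-28,2,26]]' --dr '[[0,0,-0.005],[0,0,-0.005],[0,0,-0.005],[0,0,-0.005],[0,0,-0.005],[0,0,-0.005],[0,0,-0.005],[0,0,-0.005],[0,0,-0.005],[0,0,-0.005]]'

```text
time: 3.53
position: [0.4625, 0.194, 0.0346]
tool_rot: [-0.215, -3.134, 0.001]
ft_force: [-1.3, -0.6, 1.3]
grip_width: 0.806
grip_force: 0.7
```

```bash
python3 -c "
from h import *
plan((w(-.203,-.0545),.032,GA+np.pi))"
```

```text
t 3.53 gate [-203.5  -78.8   34.6] yaw y 1.4337 tilt [ 0.0002 -0.0005] F [-1.3 -0.6  1.3] w 0.806495989564758
[-24.3  -0.5   2.6] turn -0.0009
```

>>> send_rows --xyz '[[-3,0,1],[-6,0,2],[-9,0,2],[-12,0,2],[-15,0,2],[-18,0,2],[-20,0,2],[-22,0,2],[-24,0,2],[-24,0,2]]' --dr '[[0,0,0],[0,0,0],[0,0,0],[0,0,0],[0,0,0],[0,0,0],[0,0,0],[0,0,0],[0,0,0],[0,0,0]]'

```text
time: 4.37
position: [0.4866, 0.191, 0.0326]
tool_rot: [0.215, 3.134, 0.0]
ft_force: [-0.4, -0.3, -0.1]
grip_width: 0.801
grip_force: 0.0
```

```bash
python3 -c "
from h import *
plan((w(-.203,-.108),.1,GA+np.pi))
cv2.imwrite('pics/t1.png',cv2.resize(get_image('top')[190:330,150:370],None,fx=3.5,fy=3.5,interpolation=cv2.INTER_CUBIC)[:,:,::-1])"
```

```text
t 4.37 gate [-203.8  -54.5   32.6] yaw y 1.4338 tilt [-0.0006  0.0003] F [-0.4 -0.3 -0.1] w 0.8005412421489151
[ 53.5  -0.8 -67.4] turn -0.0008
```

View pics/t1.png

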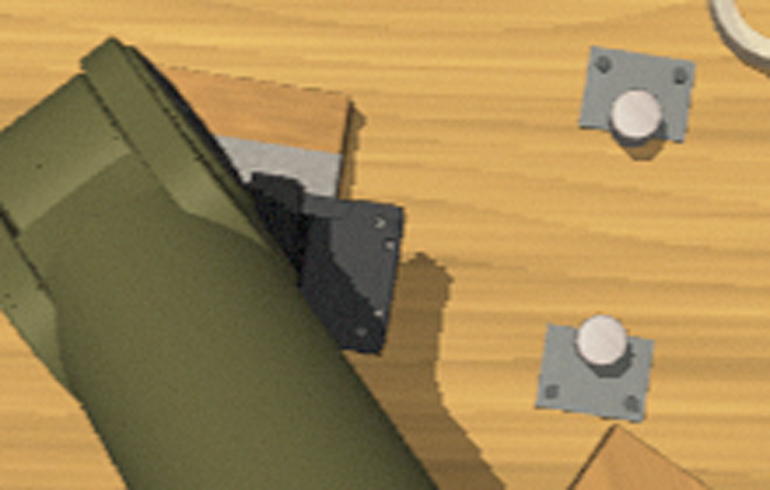

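The arm hides most of the carton in this view; its leading corner is at crop (351,93). I'll back off and move round to the trailing end.

>>> send_rows --xyz '[[6,0,0],[14,0,0],[20,0,-5],[20,0,-30],[20,0,-60],[20,0,-90],[20,0,-110],[10,-20,-115],[-10,-50,-115],[-30,-80,-115]]' --dr '[[0,0,0],[0,0,0],[0,0,0],[0,0,0],[0,0,0],[0,0,0.1],[0,0,0.2],[0,0,0.3],[0,0,0.42],[0,0,0.54]]'

```text
time: 5.25
position: [0.5047, 0.1082, 0.1492]
tool_rot: [1.044, 2.959, 0.0]
ft_force: [-0.4, -0.2, 0.1]
grip_width: 0.804
grip_force: 0.0
```

```bash
python3 -c "
from h import *
plan((w(-.3,0),.12,GA+np.pi/2))"
```

```text
t 5.25 gate [-124.2  -25.3  149.2] yaw y 0.8922 tilt [-0.0031  0.0012] F [-0.4 -0.2  0.1] w 0.8042143330395147
[ 69.2 163.6  29.2] turn 1.0284
```

>>> send_rows --xyz '[[7,17,0],[14,34,0],[21,51,0],[28,68,0],[36,85,0],[43,102,0],[50,119,0],[57,136,0],[64,152,10],[69,164,20]]' --dr '[[0,0,0.11],[0,0,0.22],[0,0,0.33],[0,0,0.44],[0,0,0.55],[0,0,0.66],[0,0,0.77],[0,0,0.88],[0,0,0.99],[0,0,1.028]]' --jaw 45

```text
time: 6.08
position: [0.5534, 0.2813, 0.1286]
tool_rot: [2.368, 2.064, 0.004]
ft_force: [0.3, -0.8, -0.1]
grip_width: 0.519
grip_force: 0.0
```

```bash
python3 -c "
from h import *
plan((w(-.3,0),.032,GA+np.pi/2))
im=get_image('top')
cv2.imwrite('pics/t2.png',cv2.resize(im[190:330,150:370],None,fx=3.5,fy=3.5,interpolation=cv2.INTER_CUBIC)[:,:,::-1])"
```

```text
t 6.08 gate [-302.3   -0.6  128.6] yaw y -0.137 tilt [0.0018 0.0017] F [ 0.3 -0.8 -0.1] w 0.5186795195199277
[-2.5  0.4 96.6] turn -0.0008
```

View pics/t2.png

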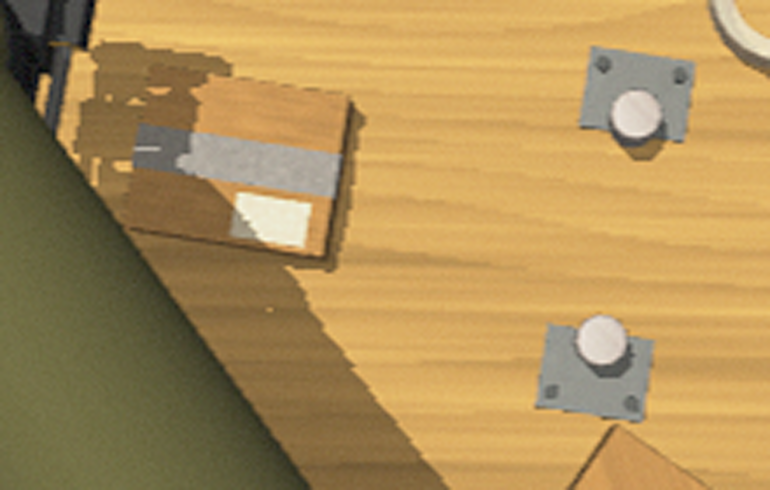

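The carton is clear in this view, with crop corners at (351,95), (326,256) and (126,228).

```bash
python3 -c "
from h import *
c=ray('top',np.array([(351,95),(326,256),(126,228)])/3.5+[150,190]-.3,.036)
g=np.array([[(q-O)@GX,(q-O)@GY] for q in c]);print(g)
print('lead yaw',-np.arctan2(*(g[0]-g[1])[[0,1]]),'side yaw',np.arctan2(*(g[1]-g[2])[[1,0]]),'y mid',(g[0]+g[1])/2,'len',np.linalg.norm(g[1]-g[2]))
p=ray('top',np.array([(637,114),(602,341)])/3.5+[150,190]-.3,.04);print([((q-O)@GX,(q-O)@GY) for q in p])"
```

```text
[[-0.15509026  0.04864383]
 [-0.15405514 -0.04011891]
 [-0.26294093 -0.04158147]]
lead yaw 0.011661118489317876 side yaw 0.013431242951765326 y mid [-0.1545727   0.00426246] len 0.10889561214503682
[(np.float64(0.0004061002912471836), np.float64(0.061640461947919674)), (np.float64(-9.759869899607373e-05), np.float64(-0.06293673976181291))]
```

>>> send_rows --xyz '[[0,4,25],[0,4,60],[0,4,90],[-4,4,96],[-8,4,96],[-12,4,96],[-16,4,96],[-20,4,96],[-24,4,96],[-28,4,96]]' --dr '[[0,0,0],[0,0,0],[0,0,0],[0,0,0],[0,0,0],[0,0,0],[0,0,0],[0,0,0],[0,0,0],[0,0,0]]'

```text
time: 6.97
position: [0.5551, 0.2515, 0.0334]
tool_rot: [2.365, 2.068, 0.007]
ft_force: [0.5, 3.1, 1.2]
grip_width: 0.518
grip_force: 1.4
```

>>> send_rows --xyz '[[-4,0,0],[-8,-0.5,0],[-12,-1,0],[-16,-1.5,0],[-20,-2,0],[-24,-2.5,0],[-28,-3,0],[-32,-3.5,0],[-36,-4,0],[-40,-4.5,0]]' --dr '[[0,0,0],[0,0,0],[0,0,0],[0,0,0],[0,0,0],[0,0,0],[0,0,0],[0,0,0],[0,0,0],[0,0,0]]'

```text
time: 7.8
position: [0.5439, 0.211, 0.0314]
tool_rot: [-2.365, -2.068, 0.0]
ft_force: [1.1, 2.6, 1.6]
grip_width: 0.514
grip_force: 1.3
```

```bash
python3 -c "
from h import *
plan((w(-.2,0),.032,GA+np.pi/2))
im=get_image('top')
cv2.imwrite('pics/t3.png',cv2.resize(im[190:330,150:370],None,fx=3.5,fy=3.5,interpolation=cv2.INTER_CUBIC)[:,:,::-1])"
```

```text
t 7.8 gate [-231.4   -0.4   31.4] yaw y -0.134 tilt [-0.0002 -0.0002] F [1.1 2.6 1.6] w 0.5139124665110804
[-31.4   0.3  -0.6] turn 0.0022
```

View pics/t3.png

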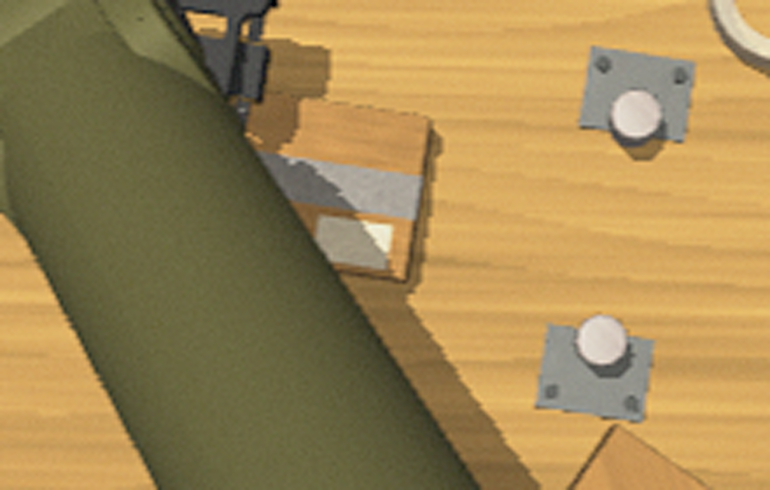

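Leading corners in this view are at crop (431,118) and (407,281).

```bash
cat >> h.py <<'E'
def lead(a,b,s,off):
    c=ray('top',np.array([a,b])/s+off-.3,.036); g=np.array([[(q-O)@GX,(q-O)@GY] for q in c])*1e3
    print(np.round(g,1),'mid',g.mean(0),'yaw',-np.arctan2((g[0]-g[1])[0],(g[0]-g[1])[1]))
E
python3 -c "
from h import *
lead((431,118),(407,281),3.5,[150,190])"
```

```text
[[-110.1   42.8]
 [-108.8  -46.8]] mid [-109.41322192   -1.98696982] yaw 0.014602163918534661
```

>>> send_rows --xyz '[[-5,0.2,0],[-10,0.4,0],[-15,0.6,0],[-20,0.8,0],[-25,1,0],[-30,1.2,0],[-35,1.4,0],[-40,1.6,0],[-45,1.8,0],[-50,1.8,0]]' --dr '[[0,0,0.001],[0,0,0.002],[0,0,0.003],[0,0,0.004],[0,0,0.005],[0,0,0.006],[0,0,0.007],[0,0,0.008],[0,0,0.008],[0,0,0.008]]'

```text
time: 8.68
position: [0.539, 0.1608, 0.0313]
tool_rot: [2.374, 2.058, -0.001]
ft_force: [0.0, 1.1, -0.6]
grip_width: 0.517
grip_force: 0.5
```

```bash
python3 -c "
from h import *
plan((w(-.1,0),.032,GA+np.pi/2))
im=get_image('top')
cv2.imwrite('pics/t4.png',cv2.resize(im[200:310,230:370],None,fx=5,fy=5,interpolation=cv2.INTER_CUBIC)[:,:,::-1])"
```

```text
t 8.68 gate [-181.     1.5   31.3] yaw y -0.1421 tilt [-0.0006 -0.0004] F [ 0.   1.1 -0.6] w 0.5166721241056043
[-81.   -1.1  -0.6] turn -0.0059
```

View pics/t4.png

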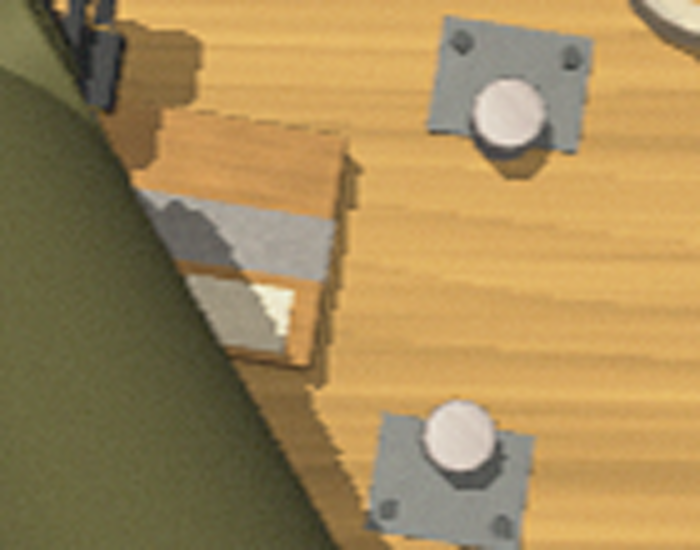

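Leading corners are now at (346,137) and (311,366), with posts at (510,114) and (460,437).

```bash
python3 -c "
from h import *
lead((346,137),(311,366),5,[230,200])
lead((510,114),(460,437),5,[230,200])"
```

```text
[[-59.9  43.4]
 [-59.6 -44.8]] mid [-59.76088493  -0.68420123] yaw 0.00377041835232185
[[  0.6  61.8]
 [  0.  -62.7]] mid [ 0.30417797 -0.45110254] yaw -0.004643231805334706
```

>>> send_rows --xyz '[[-5,0,0],[-10,0,0],[-15,0,0],[-20,0,0],[-25,0,0],[-30,0,0],[-35,0,0],[-40,0,0],[-45,0,0],[-50,0,0]]' --dr '[[0,0,0],[0,0,0],[0,0,0],[0,0,0],[0,0,0],[0,0,0],[0,0,0],[0,0,0],[0,0,0],[0,0,0]]'

```text
time: 9.57
position: [0.5321, 0.1116, 0.0316]
tool_rot: [2.373, 2.058, -0.0]
ft_force: [0.2, 1.8, 0.5]
grip_width: 0.517
grip_force: 0.6
```

```bash
python3 -c "
from h import *
plan((w(-.05,0),.032,GA+np.pi/2))
im=get_image('top')
cv2.imwrite('pics/t5.png',cv2.resize(im[200:310,250:450],None,fx=4,fy=4,interpolation=cv2.INTER_CUBIC)[:,:,::-1])"
```

```text
t 9.57 gate [-131.3    1.4   31.6] yaw y -0.142 tilt [-0.0001  0.0001] F [0.2 1.8 0.5] w 0.5167285727675578
[-81.3  -0.9  -0.4] turn -0.0058
```

View pics/t5.png

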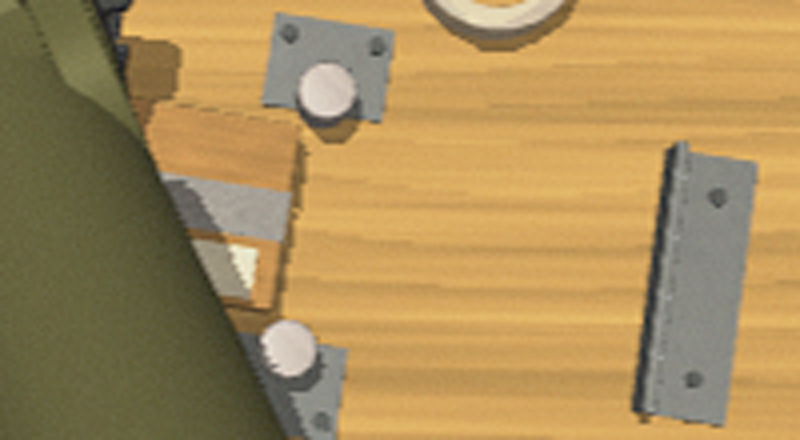

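Nothing is off: the carton is centred as it enters the gap, with leading corners at about (300,133) and (270,308). I'll carry on and watch the force.

>>> send_rows --xyz '[[-5,0,0],[-10,0,0],[-15,0,0],[-20,0,0],[-25,0,0],[-30,0,0],[-35,0,0],[-40,0,0],[-45,0,0],[-50,0,0]]' --dr '[[0,0,0],[0,0,0],[0,0,0],[0,0,0],[0,0,0],[0,0,0],[0,0,0],[0,0,0],[0,0,0],[0,0,0]]'

```text
time: 10.45
position: [0.5251, 0.0622, 0.0316]
tool_rot: [2.373, 2.058, 0.0]
ft_force: [0.3, 0.8, 1.0]
grip_width: 0.511
grip_force: 1.0
```

>>> send_rows --xyz '[[-5,0,0],[-10,0,0],[-15,0,0],[-20,0,0],[-25,0,0],[-30,0,0],[-35,0,0],[-40,0,0],[-45,0,0],[-50,0,0]]' --dr '[[0,0,0],[0,0,0],[0,0,0],[0,0,0],[0,0,0],[0,0,0],[0,0,0],[0,0,0],[0,0,0],[0,0,0]]'

```text
time: 11.28
position: [0.5179, 0.0127, 0.0316]
tool_rot: [2.373, 2.058, 0.0]
ft_force: [0.1, 2.0, 1.5]
grip_width: 0.515
grip_force: 1.2
```

```bash
python3 -c "
from h import *
plan((w(.05,0),.032,GA+np.pi/2))"
```

```text
t 11.28 gate [-31.4   0.8  31.6] yaw y -0.1419 tilt [0. 0.] F [0.1 2.  1.5] w 0.5145873874783632
[-81.4  -0.3  -0.5] turn -0.0057
```

>>> send_rows --xyz '[[-5,0,0],[-10,0,0],[-15,0,0],[-20,0,0],[-25,0,0],[-30,0,0],[-35,0,0],[-40,0,0],[-45,0,0],[-50,0,0]]' --dr '[[0,0,0],[0,0,0],[0,0,0],[0,0,0],[0,0,0],[0,0,0],[0,0,0],[0,0,0],[0,0,0],[0,0,0]]'

```text
time: 12.12
position: [0.5109, -0.0368, 0.0316]
tool_rot: [2.373, 2.058, -0.0]
ft_force: [1.0, 2.5, 2.4]
grip_width: 0.518
grip_force: 1.4
```

>>> send_rows --xyz '[[-2.5,0,0],[-5,0,0],[-7.5,0,0],[-10,0,0],[-12.5,0,0],[-15,0,0],[-17.5,0,0],[-20,0,0],[-22.5,0,0],[-25,0,0]]' --dr '[[0,0,0],[0,0,0],[0,0,0],[0,0,0],[0,0,0],[0,0,0],[0,0,0],[0,0,0],[0,0,0],[0,0,0]]'

```text
time: 12.95
position: [0.5073, -0.0614, 0.0315]
tool_rot: [2.373, 2.058, -0.0]
ft_force: [-0.1, 2.4, 1.7]
grip_width: 0.518
grip_force: 1.1
```

>>> send_rows --xyz '[[-0.5,0,0],[-1,0,0],[-1.5,0,0],[-2,0,0],[-2.5,0,0],[-3,0,0],[-3.5,0,0],[-4,0,0],[-4,0,0],[-4,0,0]]' --dr '[[0,0,0],[0,0,0],[0,0,0],[0,0,0],[0,0,0],[0,0,0],[0,0,0],[0,0,0],[0,0,0],[0,0,0]]'

```text
time: 13.78
position: [0.5067, -0.0653, 0.0315]
tool_rot: [2.374, 2.058, -0.001]
ft_force: [0.4, 1.2, 1.4]
grip_width: 0.518
grip_force: 0.7
```

```bash
python3 -c "
from h import *
plan((w(.05,0),.032,GA+np.pi/2))"
```

```text
t 13.78 gate [47.4  0.2 31.5] yaw y -0.1421 tilt [-0.0003 -0.0002] F [0.4 1.2 1.4] w 0.5179013282430032
[-2.6 -0.2 -0.5] turn -0.0059
```

Lead is estimated at about 169 mm and no stop contact has been felt yet. I'll creep forward until the force rises.

>>> send_rows --xyz '[[-0.3,0,0],[-0.6,0,0],[-0.9,0,0],[-1.2,0,0],[-1.5,0,0],[-1.8,0,0],[-2.1,0,0],[-2.4,0,0],[-2.7,0,0],[-3,0,0]]' --dr '[[0,0,0],[0,0,0],[0,0,0],[0,0,0],[0,0,0],[0,0,0],[0,0,0],[0,0,0],[0,0,0],[0,0,0]]'

```text
time: 14.62
position: [0.5064, -0.0664, 0.0315]
tool_rot: [-2.371, -2.059, -0.002]
ft_force: [-0.3, 7.1, 0.7]
grip_width: 0.521
grip_force: 3.3
```

The force rose to 7 N and the tool stalled, so the carton is against the stop. Backing off.

>>> send_rows --xyz '[[2,0,0],[5,0,0],[9,0,0],[15,0,0],[20,0,0],[25,0,-10],[25,0,-40],[25,0,-75],[25,0,-110],[25,0,-140]]' --dr '[[0,0,0],[0,0,0],[0,0,0],[0,0,0],[0,0,0],[0,0,0],[0,0,0],[0,0,0],[0,0,0],[0,0,0]]'

```text
time: 15.45
position: [0.5104, -0.0426, 0.1746]
tool_rot: [2.371, 2.058, 0.002]
ft_force: [0.6, -1.2, 1.1]
grip_width: 0.519
grip_force: 0.0
```

>>> send_rows --xyz '[[30,0,-10],[60,0,-20],[90,0,-30],[120,0,-30],[150,0,-30],[180,0,-30],[210,0,-30],[240,0,-30],[260,0,-30],[260,0,-30]]' --dr '[[0,0,0],[0,0,0],[0,0,0],[0,0,0],[0,0,0],[0,0,0],[0,0,0],[0,0,0],[0,0,0],[0,0,0]]'

```text
time: 16.28
position: [0.5454, 0.2207, 0.2025]
tool_rot: [-2.363, -2.066, -0.005]
ft_force: [-0.9, 0.4, 0.9]
grip_width: 0.516
grip_force: 0.0
```

```bash
python3 -c "
from h import *
plan()
im=get_image('top')
cv2.imwrite('pics/t6.png',cv2.resize(im[150:360,290:530],None,fx=2.8,fy=2.8,interpolation=cv2.INTER_CUBIC)[:,:,::-1])"
```

```text
t 16.28 gate [-2.412e+02 -2.000e-01  2.025e+02] yaw y -0.1342 tilt [ 0.0041 -0.0002] F [-0.9  0.4  0.9] w 0.5162497027059202
```

View pics/t6.png

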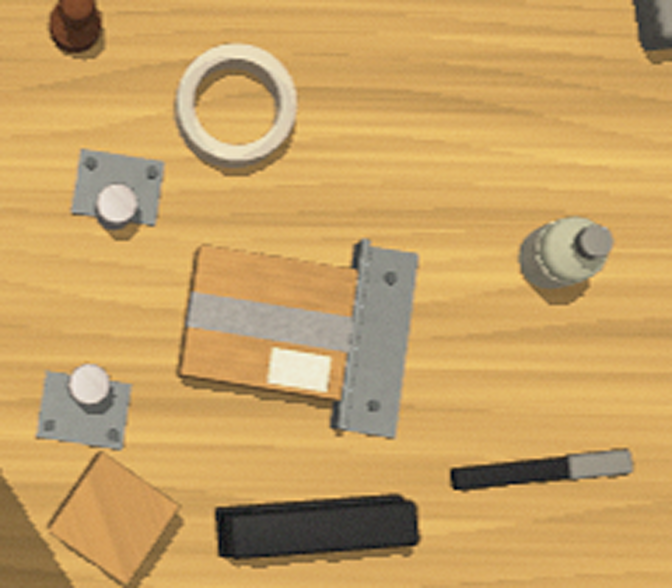

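The carton lies flat and square against the stop: its trailing corners are at (202,246) and (180,378), and its leading end meets the bar at x≈350. The other things are where they were, so I'm handing it in.

```bash
python3 -c "
from h import *
lead((202,246),(180,378),2.8,[290,150])
print(close_job())"
```

```text
[[ 61.7  42. ]
 [ 59.6 -49. ]] mid [60.62877518 -3.52506787] yaw -0.022702344223007286
the job is handed in; nothing more can be done
None
```

The carton went through the gate and rests square against the end stop (about 4 mm off the centre line, 0.02 rad yaw by my measurement), the other things look undisturbed, and the job is handed in; no verdict was returned.

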